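# Pack the wooden balls and close the spring-flap carton

## Task

Empty the wooden balls from the metal cup into the open carton and stand the cup back upright on the table. Then close the carton: fold in both short side flaps first, then bring the long flap over them and press it down until its tongue snaps under the catch and it stays shut, without crushing the carton. Leave the bottle, the hammer and the tin where they are.

Things in the scene. Friction and masses are not known exactly. Their poses are not given: they have to be found in the camera images.
- carton: Plain open cardboard carton fixed on a 10 mm plywood board. Outside 140 mm along its x, 170 mm along its y, walls 5 mm, rim 110 mm and inner floor 15 mm above the table. Origin: on the table under its centre; z up, x roughly away from the robot (turned up to 0.3 rad). One short flap each on its +x and -x walls, the long flap on its +y wall, a catch outside its -y wall.
- flap_near (a joint): Opening angle (rad) of the short flap on the -x (robot side) wall: 0 folded in level, 1.57 upright, more leans outwards (starts 1.7 to 2.12). Cardboard 60 mm long from its hinge, 150 mm wide along y, 4 mm thick. Its stiff crease (0.06 N m) holds it wherever it is left. It folds into the mouth and stops level, its top face 2 mm below the rim; the board gives 1 mm or so when pressed.
- flap_far (a joint): The same for the short flap on the +x wall; mirror image of flap_near. Carton and flaps are light board: pushes over 40 N crush them, and none of this work needs more than 15 N.
- lid (a joint): Opening angle (rad) of the long flap on the +y wall: 0 shut, 1.57 upright, more leans out towards +y (starts 1.65 to 2.07). Cardboard 182 mm long, 136 mm wide along x, 4 mm thick; shut, it lies over the short flaps, top face 115.5 mm above the table. A springy crease lifts it to about 0.6 rad or more if let go unsnapped; it cannot shut over a short flap that stands up.
- lid_edge (a point): Middle of the long flap's free edge, 182 mm from its hinge. A tongue there, 44 mm wide, hangs 28 mm down and passes outside the -y wall; a sprung catch on that wall yields to a push of about 6 to 12 N on the long flap near this edge over the last 12 mm of its way, then gives with a click and holds it shut.
- flap_near_edge (a point): Middle of the free edge of the short flap on the robot side, 60 mm from its hinge.
- flap_far_edge (a point): Middle of the free edge of the far short flap, 60 mm from its hinge.
- cup: Open aluminium cup, 100 mm tall, outside 62 mm across at the foot and 70 mm at the rim, wall 3 mm, floor 5 mm thick, 110 g empty (may vary); holds the six balls, which fill its lower half. Origin: centre of its underside, z up out of its mouth.
- ball1: Plain turned wooden ball, 24 mm across, origin at its centre. Six alike, all in the cup at the start; they roll out only when the cup is tipped clearly past level.
- ball2: As ball1.
- ball3: As ball1.
- ball4: As ball1.
- ball5: As ball1.
- ball6: As ball1.
- bottle: Bystander: closed white plastic bottle with a black cap, 62 mm across, 130 mm tall; cup and bottle may have changed places. Origin: centre of its underside.
- mallet: Bystander: hammer with a wooden handle, 240 mm long, lying beyond the carton. Origin: middle of its underside, x along the handle to the head.
- tin: Bystander: closed round steel tin, 92 mm across, 57 mm tall. Origin: centre of its underside.
- lid_hinge (a point): Middle of the long flap's hinge line, 85 mm from the carton's centre, 113.5 mm above the table.
- flap_near_hinge (a point): Middle of the hinge line of flap_near, 64 mm from the carton's centre, 106 mm above the table.
- flap_far_hinge (a point): Middle of the hinge line of flap_far, 64 mm from the carton's centre, 106 mm above the table.
Things that resemble listed ones, but are neither listed nor needed, are in the scene too. What is shaped like the cup but red is not meant.

How it is judged:
By the outcome, as a careful person would: the job done as asked, in the order asked, and still so for the second after the job is handed in, with the robot touching nothing.
It also fails if it takes over 72 s, if anything falls off the work surface, if the arm or the gripper's body presses on something with over 40 N, if the wrist force passes 120 N, or if a joint passes its speed limit or range.

## Robot

A 6-joint arm with a two-finger parallel gripper is mounted at the origin on the work surface. World frame = base frame: x ahead of the robot, y to its left, z up, the work surface at z = 0. Lengths are in m, angles in rad, forces in N, time in s.
With the tool pointing down it reaches from about 0.3 to 0.85 m from the base axis. Payload 4.2 kg.
Tool frame: the origin (TCP) lies between the finger pads; the fingertips stand 8 mm ahead of it and the grasp point (between the pads) lies 11 mm behind it (tips_ahead is the distance from the TCP to the fingertips, in m); z points along the fingers, y is the line along which they close (so a half turn about z gives the same grasp; the last joint's range is limited). The gripper opens to 91 mm and grips with 3 to 60 N. Pads are 32 mm wide; open, the fingers measure 118 mm over their backs; the gripper's body (76 mm by 178 mm) begins 60 mm behind the grasp point.
Start: joints at [-1.271, 0.32, 1.565, -0, 1.257, -0.02], TCP at [0.181, -0.546, 0.202] pointing down, gripper open.
Joint ranges: [-3.11, 3.11], [-0.84, 2.01], [0.21, 2.61], [-1.34, 4.49], [0.05, 2.63], [-2.56, 2.56]. Speed limits (rad/s): [2.57, 2.57, 3.14, 3.14, 3.14, 3.14].

## Interface

Orientations are given as [roll, pitch, yaw] about the fixed x, y, z axes, in that order (R = Rz(yaw) Ry(pitch) Rx(roll)).
In Python, from cell import * gives the robot as it stands.
- The arm moves only by the shell command python3 -m jog 'ROWS' [FORCE]. ROWS is JSON, one flat list of numbers, 5 for each row, row after row: the finger opening in mm, from 0 to 91.2, then the shift along the tool's x, y, z in mm, then the turn about the tool's z in degrees. A call has 1 to 10 rows; each row is the pose to reach, as a shift and turn from the pose commanded when the call began, along the tool's axes at that moment; what a row does not reach only later rows make up. A row lasts 1/10 s, in which the tool goes at most 50 mm and 8.59 degrees, less where a joint would pass 70% of its speed; a pose out of reach is approached as far as the arm can. A call with a gripper value outside its range is refused whole. The fingers move at their own pace and stop on an object; FORCE is the grip in N (left out, the last holds). Time passes only in rows, so rows that repeat a pose let the fingers close. It gives the time, the measured TCP pose, the force, the opening and the grip force at its end, in the units of the state.
- observe(): the state, without advancing time (a new reading comes with each control period).
- grab_frame(name): name is "side" or "top"; returns the picture (384x512x3 uint8, blue, green, red); there is no depth.
- calibration(name): a dict with "K" (3x3 intrinsics, pixels), "R" (3x3) and "t" (3): a world point X has camera coordinates R X + t. Camera axes: x right, y down, z forward; pixel columns grow to the right and rows downward; lengths in m; the calibration is good to about 2 mm. A picture is of the moment at which its call begins. calibration takes no time and is no camera call.
- sign_off(): hands the job in; it is judged then, once.
The state is a dict: "t": time; "joint_positions": joint angles; "qd": joint speeds; "effort": joint torques, N m; "tool_pos": TCP position; "eef_rot": TCP orientation; "contact_force": force on the tool from outside, world axes, zero at the start; "torque": the same for the moment, N m; "gripper_width": finger opening in m; "grip_force": force on a finger pad.
Only numpy, scipy, OpenCV 4.12 (cv2) and the standard library are available. Lean on these libraries where they do the work, as an engineer would, in place of code of your own. Each camera call takes 0.05 s, during which the arm holds its last target. There are 200 camera calls.

## Working session

There is one attempt and no reset: what is moved stays moved. The work goes in short steps, Python scripts to look and compute and a shell command to move; the robot and the scene stay as the last step left them, time stands still between calls to the robot, and variables do not carry over. Pictures are saved under pics/ and viewed, at most 10 in all, crops included, and the job is handed in when it is done.

```bash
ls; mkdir -p pics
python3 - <<'E'
from cell import *
import cv2
for n in("side","top"):
    cv2.imwrite(f"pics/{n}0.png",cv2.resize(grab_frame(n),(800,600),interpolation=cv2.INTER_CUBIC)); c=calibration(n); print(n,c["K"],c["R"],c["t"])
o=observe();print(o)
E
```

```text
pics
side [[462.52308895   0.         255.19273728]
 [  0.         462.52308895 186.98033043]
 [  0.           0.           1.        ]] [[-0.78502428  0.61934119 -0.01238422]
 [ 0.46350673  0.57400375 -0.67504163]
 [-0.4109725  -0.53566424 -0.73767569]] [ 0.53815268 -0.16823536  1.48392564]
top [[437.77584031   0.         254.85471633]
 [  0.         437.77584031 194.2457648 ]
 [  0.           0.           1.        ]] [[ 0.00959051 -0.99967317  0.02369773]
 [-0.98950885 -0.01290409 -0.14389481]
 [ 0.14415357 -0.02206909 -0.9893092 ]] [-0.12068156  0.58782816  0.8999789 ]
{'t': 0.1, 'joint_positions': array([-1.27100993e+00,  3.20210034e-01,  1.56554486e+00, -8.21364141e-06,
        1.25741772e+00, -2.00317561e-02]), 'qd': array([ 0.00031582, -0.00206867, -0.00438371, -0.00057643, -0.00036736,
       -0.00054439]), 'effort': array([-1.17261952e-04, -4.13331771e+01, -2.32509327e+01,  7.28605594e-02,
        4.21808346e-02, -7.11369285e-05]), 'tool_pos': array([ 0.18061697, -0.54539552,  0.20091941]), 'eef_rot': array([-3.14001285e+00, -2.38392879e-05,  3.19820676e-01]), 'contact_force': array([ 0.43959037,  1.33109244, -0.58430973]), 'torque': array([ 0.00982589, -0.00312937,  0.01147444]), 'grip_force': 0.0, 'gripper_width': 0.09156686703439175}
```

View pics/side0.png

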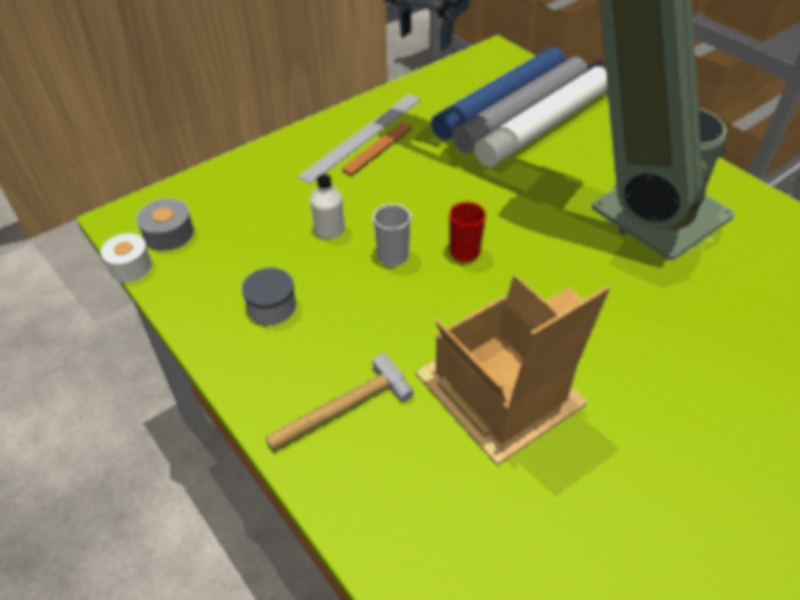

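View pics/top0.png

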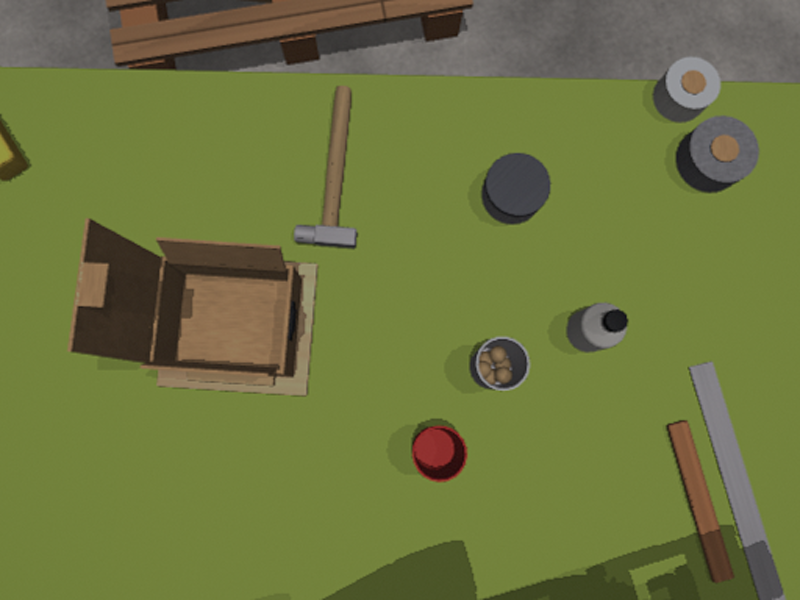

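The top view (800×600 px) shows the cup with balls at about (500,363), the red decoy at (440,453), the bottle at (600,325), the tin at (516,187), the hammer at (335,165) and the carton mouth around (230,315). The lid leans out to the left and the catch side is on the right.

```bash
cat > h.py <<'E'
from cell import *
import cv2, numpy as np
def proj(n,X):
    c=calibration(n); p=(np.array(c["R"])@np.atleast_2d(X).T).T+np.array(c["t"]); q=(np.array(c["K"])@p.T).T; return q[:,:2]/q[:,2:]
def back(n,uv,z):
    c=calibration(n);R=np.array(c["R"]);t=np.array(c["t"]);C=-R.T@t
    d=R.T@np.linalg.inv(np.array(c["K"]))@np.array([uv[0],uv[1],1.]); return C+d*(z-C[2])/d[2]
S=512/800
E
python3 - <<'E'
from h import *
a=cv2.imread('pics/top0.png')[210:410,60:330]; b=cv2.imread('pics/side0.png')[265:475,405:625]
cv2.imwrite('pics/crop1.png',np.hstack([cv2.resize(a,(405,300),interpolation=3),cv2.resize(b,(314,300),interpolation=3)]))
for n,u,z in [("cup",(500,363),.1),("bottle",(614,321),.13),("red",(440,452),.1),("tin",(517,186),.057),
 ("board BR",(307,395),.01),("board TR",(317,264),.01),("board BL",(158,386),.01),
 ("rim NR",(292,375),.11),("rim FR",(300,265),.11),("rimNL",(145,365),.11),("rimFL",(163,258),.11)]:
    print(n,back("top",np.array(u)*S,z).round(3))
E
```

```text
cup [ 0.505 -0.244  0.1  ]
bottle [ 0.558 -0.384  0.13 ]
red [ 0.393 -0.167  0.1  ]
tin [ 0.756 -0.279  0.057]
board BR [0.463 0.012 0.01 ]
board TR [0.65  0.003 0.01 ]
board BL [0.474 0.219 0.01 ]
rim NR [0.487 0.02  0.11 ]
rim FR [0.628 0.014 0.11 ]
rimNL [0.497 0.205 0.11 ]
rimFL [0.635 0.19  0.11 ]
```

View pics/crop1.png

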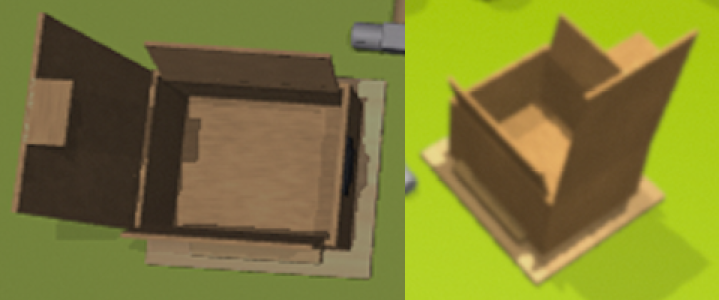

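```bash
cat >> h.py <<'E'
def model(p):
    x,y,w,l,fn,ff=p; c,s=np.cos(w),np.sin(w)
    W=lambda P:np.array(P)@np.array([[c,s,0],[-s,c,0],[0,0,1]])+[x,y,0]
    lid=[(sx*.068,.085-r*np.cos(l),.1135+r*np.sin(l)) for sx,r in((1,0),(1,.182),(-1,.182),(-1,0))]
    ne=[(-.064+r*np.cos(fn),sy*.075,.106+r*np.sin(fn)) for sy,r in((1,0),(1,.06),(-1,.06),(-1,0))]
    fa=[(.064-r*np.cos(ff),sy*.075,.106+r*np.sin(ff)) for sy,r in((1,0),(1,.06),(-1,.06),(-1,0))]
    rim=[(.07*a,.085*b,.11) for a,b in((-1,-1),(1,-1),(1,1),(-1,1))]
    return [W(q) for q in(lid,ne,fa,rim)]
def overlay(n,p,im):
    im=im.copy()
    for q in model(p): cv2.polylines(im,[np.int32(proj(n,q)/S*16)],True,(255,255,0),1,cv2.LINE_AA,4)
    return im
E
python3 - <<'E'
from h import *
from scipy.optimize import least_squares
k=lambda u,v:np.array([u/1.5+60,v/1.5+210])*S
m=lambda u,v:np.array([u/1.43-283.2+405-0,v/1.43+265])*S  # crop2 starts at col 405 px
sd=lambda u,v:np.array([(u-405)*220/314+405,v*.7+265])*S
def res(p):
    L,N,F,R=model(p);e=[]
    P=lambda X:proj("top",X)[0]; Q=lambda X:proj("side",X)[0]
    e+=[P(L[1])-k(42,13),P(L[2])-k(16,212),P(L[0])-k(153,70),P(L[3])-k(135,230)]
    e+=[P(F[1])-k(147,45),P(F[2])-k(332,57)]
    e+=[Q(L[1])-sd(588,98),Q(L[2])-sd(696,33),Q(F[2])-sd(450,78),Q(N[2])-sd(560,17)]
    return np.concatenate(e)
r=least_squares(res,[.56,.105,-.05,1.9,1.9,1.9],loss='soft_l1'); print(r.x.round(3),r.fun.reshape(-1,2).round(1).tolist())
np.save('p.npy',r.x)
a=overlay("top",r.x,cv2.imread('pics/top0.png'))[210:410,60:330]; b=overlay("side",r.x,cv2.imread('pics/side0.png'))[265:475,405:625]
cv2.imwrite('pics/crop2.png',np.hstack([cv2.resize(a,(450,333),interpolation=3),cv2.resize(b,(349,333),interpolation=3)]))
E
```

```text
[ 0.563  0.11  -0.05   1.67   1.782  1.813] [[-0.8, -0.5], [-0.8, 0.0], [-0.4, 0.0], [-0.4, -0.2], [-0.5, -0.0], [0.0, -0.1], [-0.9, -1.7], [0.2, -2.8], [-0.9, -2.9], [-0.4, -3.7]]
```

View pics/crop2.png

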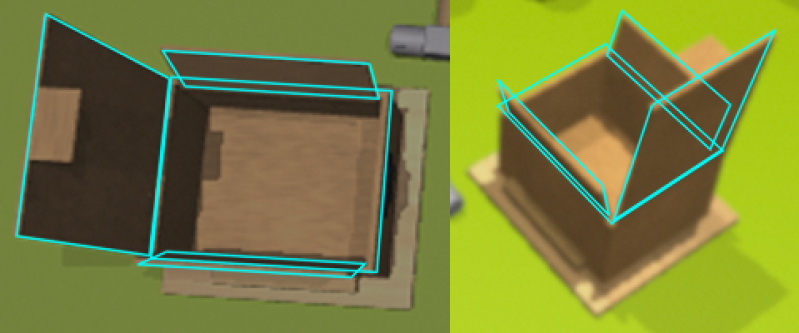

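```bash
cat >> h.py <<'E'
P=np.load('p.npy')
def go(*pts,psi=np.pi/2+P[2]):
    "world targets (m) -> row numbers"
    o=observe();r=o["eef_rot"];T=o["tool_pos"];w=r[2]
    for q in pts:
        d=np.array(q)-T; print("x%.0f y%.0f z%.0f turn%.1f"%(1e3*(d[0]*np.cos(w)+d[1]*np.sin(w)),1e3*(d[0]*np.sin(w)-d[1]*np.cos(w)),-1e3*d[2],-np.degrees(psi-w)))
def box(x,y,z): c,s=np.cos(P[2]),np.sin(P[2]); return (P[0]+c*x-s*y,P[1]+s*x+c*y,z)
def st():
    o=observe();print(o["t"],o["tool_pos"].round(4),o["eef_rot"].round(3),o["contact_force"].round(1),o["gripper_width"],o["grip_force"])
E
python3 - <<'E'
from h import *
for u in((392,217),):print(back("side",np.array(u)*S,.1))
go((.505,-.244,.2))
E
python3 -m jog '[91,300,-137,0,-68.8, 91,402,-184,0,-68.8,91,402,-184,0,-68.8,91,402,-184,0,-68.8,91,402,-184,0,-68.8,91,402,-184,0,-68.8,91,402,-184,0,-68.8,91,402,-184,0,-68.8,91,402,-184,0,-68.8,91,402,-184,0,-68.8]'
```

```text
[ 0.50921302 -0.24150408  0.1       ]
x403 y-184 z1 turn-68.8
t: 1.1
tool_pos: [0.5076, -0.2412, 0.201]
eef_rot: [3.141, -0.002, 1.526]
contact_force: [-0.6, -1.0, -0.6]
gripper_width: 0.0913
grip_force: 0.0
```

```bash
python3 -m jog '[91,-1,0,50,0,91,-1,0,100,0,91,-1,0,130,0,91,-1,0,157,0,91,-1,0,157,0,55,-1,0,157,0,55,-1,0,157,0,55,-1,0,157,0,55,-1,0,157,0,55,-1,0,157,0]' 10; python3 -m jog '[55,0,0,0,0,55,0,0,0,0,55,0,0,-40,0,55,0,0,-80,0,55,0,0,-120,0]'
```

```text
t: 2.1
tool_pos: [0.5058, -0.2466, 0.0463]
eef_rot: [3.138, 0.002, 1.521]
contact_force: [0.9, -0.4, 5.7]
gripper_width: 0.0696
grip_force: 10.0
t: 2.6
tool_pos: [0.5036, -0.2453, 0.1654]
eef_rot: [-3.14, -0.001, 1.521]
contact_force: [0.5, -0.7, -2.0]
gripper_width: 0.07
grip_force: 10.0
```

Run:
```python
from h import *
st()
a=grab_frame("side");b=grab_frame("top")
u=proj("side",[.505,-.245,.17])[0].astype(int);v=proj("top",[.505,-.245,.17])[0].astype(int);print(u,v)
f=lambda i,u:cv2.resize(i[max(u[1]-60,0):u[1]+70,max(u[0]-65,0):u[0]+65],(400,400),interpolation=2)
cv2.imwrite("pics/g1.png",np.hstack([f(a,u),f(b,v)]))
```

```text
2.6 [ 0.5036 -0.2453  0.1654] [-3.140e+00 -1.000e-03  1.521e+00] [ 0.5 -0.7 -2. ] 0.06999600805449047 9.999908265763224
[250 118] [326 230]
```

View pics/g1.png

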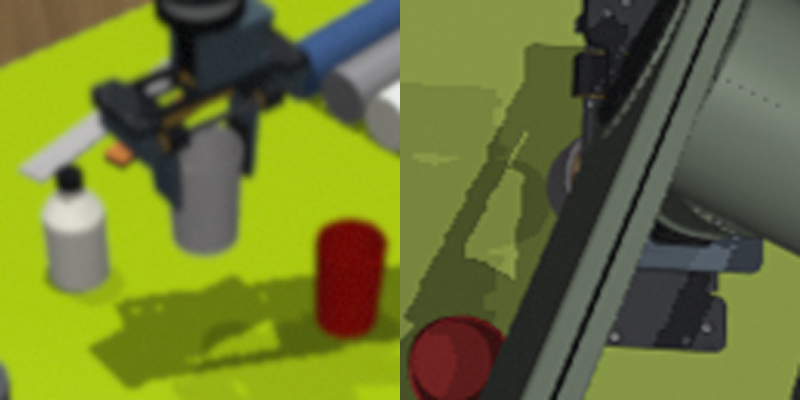

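The right half shows mostly the arm. In the left half the cup hangs upright between the fingers (foot at about (205,245), fingertips at about (175,205)). Next I carry it to the -y side of the carton.

Run:
```python
from h import *
go(box(0,-.145,.19),box(0,-.145,.139))
```

```text
x214 y38 z-20 turn-0.0
x214 y38 z31 turn-0.0
```

```bash
python3 -m jog '[55,50,10,-20,0,55,100,20,-20,0,55,150,28,-20,0,55,190,35,-10,0,55,214,38,10,0,55,214,38,31,0,55,214,38,31,0]'
python3 - <<'E'
from h import *
go(box(0,-.117,.139),box(0,-.101,.145),box(0,-.084,.147))
E
```

```text
t: 3.4
tool_pos: [0.5497, -0.0328, 0.1296]
eef_rot: [-3.132, 0.0, 1.523]
contact_force: [-0.5, -1.1, -2.7]
gripper_width: 0.0695
grip_force: 10.0
x26 y7 z-9 turn0.1
x42 y7 z-15 turn0.1
x59 y7 z-17 turn0.1
```

```bash
python3 -m jog '[55,10,3,-2,0,55,20,6,-4,0,55,30,6,-6,0,55,36,6,-8,0,55,42,6,-10,0,55,50,6,-11,0,55,58,6,-12,0,55,58,6,-12,0]'
python3 - <<'E'
from h import *
a=grab_frame("side")
u=proj("side",box(0,-.1,.14))[0].astype(int)
cv2.imwrite("pics/g2.png",cv2.resize(a[max(u[1]-90,0):u[1]+80,u[0]-85:u[0]+85],(600,600),interpolation=2))
st();go(box(0,-.084,.147))
E
```

```text
t: 4.2
tool_pos: [0.5621, 0.0246, 0.1458]
eef_rot: [3.141, -0.0, 1.522]
contact_force: [0.1, -1.3, -0.9]
gripper_width: 0.0699
grip_force: 10.0
4.25 [0.5621 0.0241 0.1458] [3.141 0.    1.521] [ 0.6 -1.  -1. ] 0.06973711403942515 10.000011310185073
x2 y-3 z-1 turn0.0
```

View pics/g2.png

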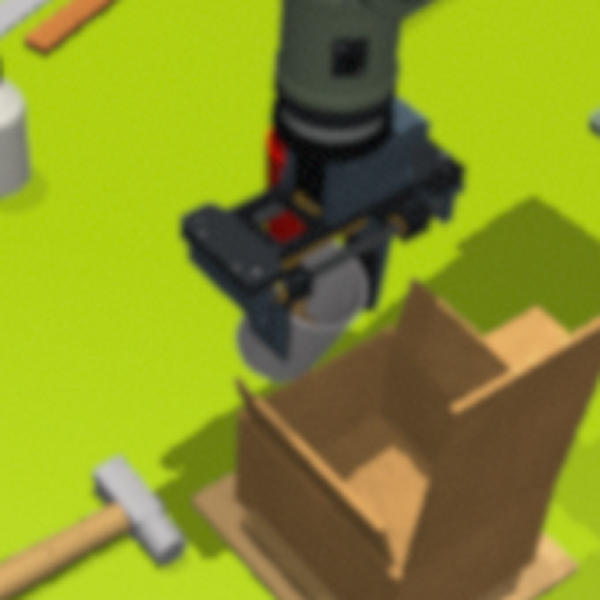

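The side view shows the cup tilted toward the carton, with its foot outline at (238,345) to (275,382) and its mouth at (368,290) to (330,322). The carton is intact. I'll estimate the tilt and pivot from those outline points.

Run:
```python
from h import *
from scipy.optimize import least_squares
o=observe();T=o["tool_pos"];ps=1.521
u=proj("side",box(0,-.1,.14))[0].astype(int);off=np.array([u[0]-85,max(u[1]-90,0)])
px=lambda a,b:np.array([a,b])*170/600+off
th=np.linspace(0,2*np.pi,180)
def ring(phi,y,z,v,r):
    # cup frame: lateral tool-x dir a, tool-y dir b, axis
    a=np.array([np.cos(ps),np.sin(ps),0]);b=np.array([np.sin(ps),-np.cos(ps),0]);k=np.array([0,0,1.])
    U=a*np.cos(phi)-k*np.sin(phi);V=a*np.sin(phi)+k*np.cos(phi)
    c=np.array([T[0],T[1],0])+a*y+k*z+V*v
    return proj("side",c+r*(np.cos(th)[:,None]*U+np.sin(th)[:,None]*b))
# y,z: position of cup foot centre rel TCP horizontally, absolute height
def res(p):
    f=ring(*p,0,.031);m=ring(*p,.1,.035)
    return np.array([f[:,0].min()-px(238,0)[0], f[:,1].max()-px(0,382)[1], m[:,0].max()-px(368,0)[0], m[:,1].max()-px(0,322)[1], m[:,1].min()-px(0,247)[1]])
for s in(.4,.8,1.2):
    r=least_squares(res,[s,-.04,.11]);p=r.x
    v=-p[1]/np.sin(p[0]); print(p.round(3),r.cost.round(2),"v at tool axis",v.round(3),"height rel TCP",(p[2]+v*np.cos(p[0])-T[2]).round(3))
```

```text
[ 0.326 -0.031  0.099] 6.72 v at tool axis 0.097 height rel TCP 0.044
[ 0.326 -0.031  0.099] 6.72 v at tool axis 0.097 height rel TCP 0.044
[ 0.326 -0.031  0.099] 6.72 v at tool axis 0.097 height rel TCP 0.044
```

Run:
```python
from h import *
go((.545,-.115,.15),(.545,-.115,.058),(.545,-.115,.046))
```

```text
x-140 y-10 z-4 turn0.0
x-140 y-10 z88 turn0.0
x-140 y-10 z100 turn0.0
```

```bash
python3 -m jog '[55,-20,0,-4,0,55,-50,-4,-4,0,55,-90,-8,10,0,55,-120,-10,40,0,55,-140,-10,70,0,55,-140,-10,86,0,55,-140,-10,92,0,55,-140,-10,96,0,55,-140,-10,99,0,55,-140,-10,101,0]'
python3 - <<'E'
from h import *
go((.545,-.115,.045),(.545,-.115,.088))
E
```

```text
t: 5.25
tool_pos: [0.5474, -0.1168, 0.0481]
eef_rot: [3.136, 0.003, 1.522]
contact_force: [-4.2, -3.6, 14.5]
gripper_width: 0.0698
grip_force: 10.0
x2 y-3 z3 turn0.1
x2 y-3 z-40 turn0.1
```

```bash
python3 -m jog '[80,0,0,0,0,80,0,0,0,0,80,0,0,-10,0,80,0,0,-30,0,80,0,0,-43,0,80,0,0,-43,0,55,0,0,-43,0,55,0,0,-43,0,55,0,0,-43,0,55,0,0,-43,0]' 12;  python3 -m jog '[55,0,0,0,0,55,0,0,-40,0,55,0,0,-90,0,55,0,0,-105,0,55,0,0,-105,0]'
python3 - <<'E'
from h import *
st();go(box(0,-.14,.19),box(0,-.117,.19))
E
```

```text
t: 6.25
tool_pos: [0.5452, -0.1157, 0.088]
eef_rot: [3.141, 0.0, 1.521]
contact_force: [-0.4, 0.3, 7.2]
gripper_width: 0.0551
grip_force: 3.3
t: 6.75
tool_pos: [0.5465, -0.116, 0.1948]
eef_rot: [3.137, 0.001, 1.521]
contact_force: [0.5, 0.2, -0.0]
gripper_width: 0.0549
grip_force: 0.0
6.75 [ 0.5465 -0.116   0.1948] [3.137e+00 1.000e-03 1.521e+00] [ 0.5  0.2 -0. ] 0.054900159096471814 0.0
x86 y6 z5 turn-0.0
x109 y6 z5 turn-0.0
```

Run:
```python
from h import *
a=grab_frame("side");b=grab_frame("top")
cv2.imwrite("pics/s3.png",a);cv2.imwrite("pics/t3.png",b)
X=(.545,-.115,.06)
u=proj("side",X)[0].astype(int);v=proj("top",X)[0].astype(int);print(u,v)
f=lambda i,u:cv2.resize(i[max(u[1]-80,0):max(u[1]-80,0)+160,u[0]-80:u[0]+80],(400,400),interpolation=2)
cv2.imwrite("pics/g3.png",np.hstack([f(a,u),f(b,v)]))
```

```text
[269 178] [255 213]
```

View pics/g3.png

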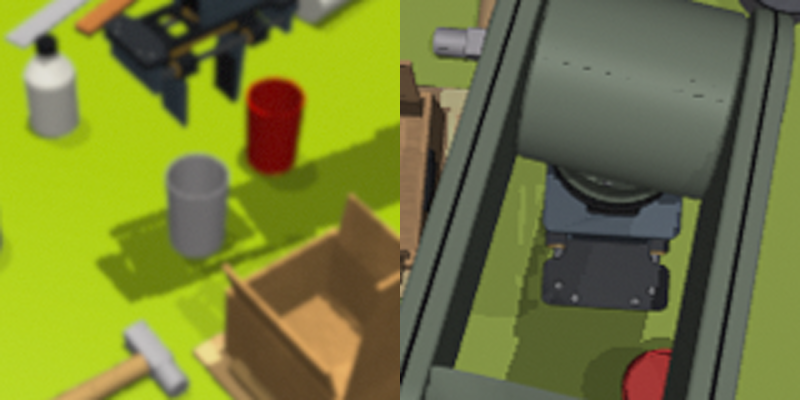

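The cup stands upright with its rim centre at about (197,177) in the left crop. The fingers are empty above and behind it, so the cup swung and was set down off-centre. I'll locate it and regrip.

Run:
```python
from h import *
q=back("side",(189+197/2.5,98+177/2.5),.1);print(q)
# foot bottom edge check
th=np.linspace(0,6.28,90)
for r,z in((.035,.1),(.031,0)):
    e=proj("side",np.c_[q[0]+r*np.cos(th),q[1]+r*np.sin(th),0*th+z]);e=(e-[189,98])*2.5;print(e.min(0).round(),e.max(0).round())
go((q[0],q[1],.17),(q[0],q[1],.088))
```

```text
[ 0.54806705 -0.11731406  0.1       ]
[165. 154.] [229. 201.]
[169. 219.] [223. 259.]
x-2 y4 z21 turn-0.0
x-2 y4 z103 turn-0.0
```

```bash
python3 -m jog '[91,-1,2,20,0,91,-1,2,50,0,91,-1,2,80,0,91,-1,2,105,0,91,-1,2,105,0,91,-1,2,105,0,60,-1,2,105,0,60,-1,2,105,0,60,-1,2,105,0,60,-1,2,105,0]' 12;  python3 -m jog '[60,0,0,0,0,60,0,0,0,0,60,0,0,-30,0,60,0,0,-70,0,60,0,0,-105,0,60,0,0,-105,0]'
```

```text
t: 7.85
tool_pos: [0.5474, -0.1169, 0.0884]
eef_rot: [3.14, 0.0, 1.521]
contact_force: [0.4, 0.0, -0.8]
gripper_width: 0.0623
grip_force: 0.0
t: 8.45
tool_pos: [0.5502, -0.1175, 0.198]
eef_rot: [3.131, 0.002, 1.521]
contact_force: [1.5, -0.8, -0.0]
gripper_width: 0.0603
grip_force: 0.0
```

Run:
```python
import cell
print([n for n in dir(cell) if n[0]!='_'], getattr(cell,'tips_ahead',None))
from h import *
for z in(.19-.008,.19,.2,.21,.22):
  print(z,[(( proj("side",(.5465+dx,-.116,z))[0]-[189,98])*2.5).round() for dx in(.0275,.041,-.0275)])
```

```text
['IKError', 'calibration', 'grab_frame', 'observe', 'sign_off', 'tips_ahead'] 0.008
0.182 [array([179., 132.]), array([168., 138.]), array([220., 109.])]
0.19 [array([179., 127.]), array([168., 132.]), array([220., 104.])]
0.2 [array([179., 119.]), array([168., 125.]), array([221.,  96.])]
0.21 [array([179., 112.]), array([168., 118.]), array([221.,  89.])]
0.22 [array([179., 104.]), array([168., 110.]), array([221.,  81.])]
```

```bash
python3 -m jog '[91,-2,-2,20,0,91,-2,-2,50,0,91,-2,-2,80,0,91,-2,-2,110,0,91,-2,-2,125,0,91,-2,-2,125,0,60,-2,-2,125,0,60,-2,-2,125,0,60,-2,-2,125,0,60,-2,-2,125,0]' 12;  python3 -m jog '[60,0,0,0,0,60,0,0,0,0]'
```

```text
t: 9.45
tool_pos: [0.5454, -0.1189, 0.0687]
eef_rot: [3.14, 0.0, 1.521]
contact_force: [-1.4, 0.6, 3.1]
gripper_width: 0.0693
grip_force: 12.0
t: 9.65
tool_pos: [0.5453, -0.1189, 0.0687]
eef_rot: [3.14, 0.0, 1.521]
contact_force: [-1.2, -0.2, 5.4]
gripper_width: 0.0696
grip_force: 12.0
```

```bash
python3 -m jog '[60,0,0,-30,0,60,0,0,-70,0,60,0,0,-100,0,60,10,0,-100,0,60,30,0,-100,0,60,50,0,-100,0,60,70,0,-100,0,60,80,0,-100,0,60,80,0,-100,0]'
python3 - <<'E'
from h import *
st()
for y,z in((-116,167),(-86,171),(-58,163),(-36,146),(-21,125),(-16,107),(-16,90)): go(box(0,y/1e3,z/1e3))
E
```

```text
t: 10.55
tool_pos: [0.5482, -0.0374, 0.1663]
eef_rot: [-3.139, -0.0, 1.523]
contact_force: [0.6, 0.5, -2.6]
gripper_width: 0.0696
grip_force: 12.0
10.55 [ 0.5482 -0.0374  0.1663] [-3.139 -0.     1.523] [ 0.6  0.5 -2.6] 0.06962702120443937 12.000013469805708
x32 y8 z-1 turn0.1
x62 y8 z-5 turn0.1
x90 y8 z3 turn0.1
x112 y8 z20 turn0.1
x127 y8 z41 turn0.1
x132 y8 z59 turn0.1
x132 y8 z76 turn0.1
```

```bash
python3 -m jog '[60,10,4,-1,0,60,20,8,-1,0,60,32,8,-1,0,60,47,8,-4,0,60,62,8,-5,0,60,76,8,-2,0,60,90,8,3,0,60,101,8,11,0,60,112,8,20,0,60,112,8,20,0]'
python3 - <<'E'
from h import *
st()
a=grab_frame("side")
u=proj("side",box(0,-.05,.15))[0].astype(int)
cv2.imwrite("pics/g4.png",cv2.resize(a[max(u[1]-80,0):max(u[1]-80,0)+160,u[0]-80:u[0]+80],(600,600),interpolation=2))
E
```

```text
t: 11.55
tool_pos: [0.562, 0.0741, 0.1461]
eef_rot: [-3.14, -0.0, 1.522]
contact_force: [0.6, -0.2, -0.2]
gripper_width: 0.0695
grip_force: 12.0
11.55 [0.562  0.0741 0.1461] [-3.14  -0.     1.522] [ 0.6 -0.2 -0.2] 0.0694709520286966 11.997257400944363
```

View pics/g4.png

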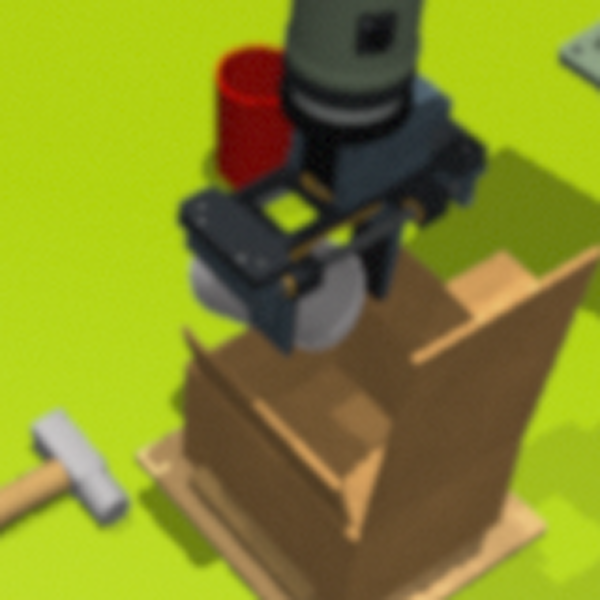

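The cup is tipped about 60° over the -y rim (mouth at about (325,295)), and forces are negligible. I continue past level.

```bash
python3 -m jog '[60,8,0,10,0,60,15,0,21,0,60,18,0,30,0,60,20,0,39,0,60,20,0,47,0,60,20,0,56,0,60,20,0,61,0,60,19,0,65,0,60,19,0,66,0,60,19,0,66,0]'; python3 -m jog '[60,0,0,0,0,60,0,0,0,0,60,0,0,0,0,60,0,0,0,0,60,0,0,0,0]'
python3 - <<'E'
from h import *
st()
a=grab_frame("side")
u=proj("side",box(0,-.05,.12))[0].astype(int)
f=lambda a:cv2.resize(a[max(u[1]-80,0):max(u[1]-80,0)+160,u[0]-80:u[0]+80],(600,600),interpolation=2)
cv2.imwrite("pics/g5.png",f(a))
E
```

```text
t: 12.6
tool_pos: [0.5634, 0.0919, 0.081]
eef_rot: [-3.141, -0.001, 1.52]
contact_force: [1.5, 4.4, 0.2]
gripper_width: 0.0688
grip_force: 12.0
t: 13.1
tool_pos: [0.5631, 0.0915, 0.0815]
eef_rot: [-3.141, 0.0, 1.52]
contact_force: [0.6, 3.2, -0.3]
gripper_width: 0.0682
grip_force: 12.0
13.1 [0.5631 0.0915 0.0815] [-3.141  0.     1.52 ] [ 0.6  3.2 -0.3] 0.06822847584162421 12.000424942780228
```

View pics/g5.png

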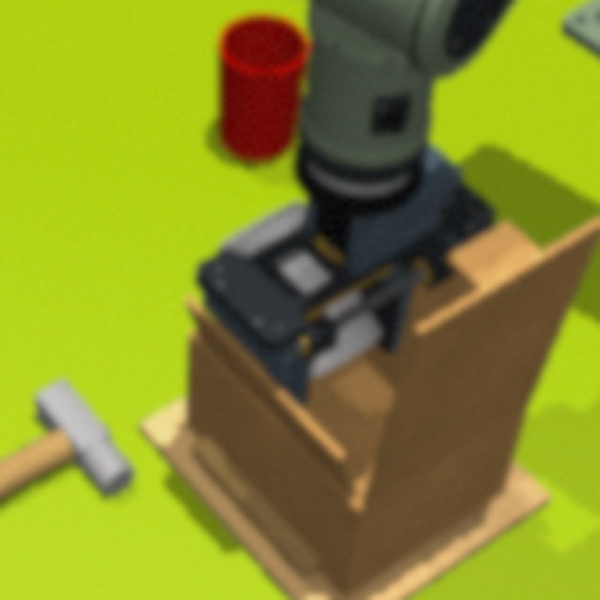

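```bash
python3 -m jog '[60,0,0,5,0,60,3,0,8,0,60,-3,0,8,0,60,3,0,8,0,60,-3,0,8,0,60,3,0,8,0,60,0,0,8,0,60,0,0,8,0]'; python3 -m jog '[60,0,0,-40,0,60,0,0,-80,0,60,0,0,-120,0,60,0,0,-120,0,60,0,0,-120,0,60,0,0,-120,0]';python3 - <<'E'
from h import *
st()
a=grab_frame("side");b=grab_frame("top");cv2.imwrite("pics/s6.png",a);cv2.imwrite("pics/t6.png",b)
f=lambda a,u:cv2.resize(a[max(u[1]-75,0):max(u[1]-75,0)+150,u[0]-75:u[0]+75],(400,400),interpolation=2)
cv2.imwrite("pics/g6.png",np.hstack([f(a,proj("side",box(0,-.02,.17))[0].astype(int)),f(b,proj("top",box(0,0,.1))[0].astype(int))]))
d=[observe()["contact_force"][2] for _ in range(5)];print(d)
go((.545,-.115,.2),(.545,-.115,.08),(.545,-.115,.067))
E
```

```text
t: 13.95
tool_pos: [0.563, 0.0919, 0.0743]
eef_rot: [-3.141, -0.001, 1.519]
contact_force: [-1.1, 2.6, 7.8]
gripper_width: 0.0683
grip_force: 12.0
t: 14.55
tool_pos: [0.5621, 0.0911, 0.1915]
eef_rot: [-3.137, 0.001, 1.521]
contact_force: [1.0, -0.1, -1.3]
gripper_width: 0.0684
grip_force: 12.0
14.55 [0.5621 0.0911 0.1915] [-3.137e+00  1.000e-03  1.521e+00] [ 1.  -0.1 -1.3] 0.06836571864329413 11.999868453481213
[np.float64(-1.741326850846423), np.float64(-1.741326850846423), np.float64(-1.741326850846423), np.float64(-1.741326850846423), np.float64(-1.741326850846423)]
x-207 y-7 z-9 turn-0.0
x-207 y-7 z111 turn-0.0
x-207 y-7 z124 turn-0.0
```

```bash
cat > cupfit.py <<'E'
from h import *
def cupfit(im,T,ps=1.521,phis=range(-10,181,5),vs=(.05,.06,.07,.08,.09,.098),dz=(-.01,0,.01,.02,.03,.04)):
    hsv=cv2.cvtColor(im,cv2.COLOR_BGR2HSV)
    s,v=hsv[...,1].astype(int),hsv[...,2].astype(int)
    gray=((s<60)&(v>75)).astype(np.uint8)            # cup-like
    bg=((s>110)&(v>60)).astype(np.uint8)             # table, carton, red
    u=proj("side",T)[0];win=np.zeros_like(gray);cv2.circle(win,tuple(int(i) for i in u),70,1,-1);gray*=win
    a=np.array([np.cos(ps),np.sin(ps),0]);b=np.array([np.sin(ps),-np.cos(ps),0]);k=np.array([0,0,1.])
    th=np.linspace(0,2*np.pi,40);out=[]
    for ph in phis:
        f=np.radians(ph);U=a*np.cos(f)-k*np.sin(f);V=a*np.sin(f)+k*np.cos(f)
        for v0 in vs:
            for d in dz:
                o=np.array(T)+k*d-V*v0
                X=np.vstack([o+V*h+r*(np.cos(th)[:,None]*U+np.sin(th)[:,None]*b) for h,r in((0,.031),(.1,.035))])
                m=np.zeros_like(gray);cv2.fillConvexPoly(m,cv2.convexHull(np.int32(proj("side",X).round())),1)
                out.append(((m*gray).sum()-1.0*(m*bg).sum()-.3*m.sum()*0,ph,v0,d))
    out.sort(reverse=True);return gray.sum(),out[:6]
E
python3 - <<'E'
from cupfit import *
# validation on the 60 deg crop is not full frame; use the current frame
n,o=cupfit(cv2.imread('pics/s6.png'),(.5621,.0911,.1915));print(n);[print(*i) for i in o]
E
```

```text
555
418.0 70 0.09 0.02
407.0 70 0.098 0.02
407.0 65 0.098 0.02
379.0 75 0.098 0.01
378.0 65 0.09 0.02
375.0 80 0.098 0.01
```

```bash
python3 -m jog '[60,-50,0,-9,0,60,-100,-4,-9,0,60,-150,-7,-9,0,60,-200,-7,0,0,60,-207,-7,40,0,60,-207,-7,80,0,60,-207,-7,100,0,60,-207,-7,100,0]'; python3 -m jog '[60,0,0,0,0,60,0,0,0,0,60,0,0,0,0,60,0,0,0,0,60,0,0,0,0]' 4.5;python3 - <<'E'
from cupfit import *
st();o=observe()["tool_pos"]
a=grab_frame("side");b=grab_frame("top");cv2.imwrite("pics/s7.png",a);cv2.imwrite("pics/t7.png",b)
n,r=cupfit(a,o);print(n);[print(*i) for i in r[:4]]
# balls in box: bright/circle check on floor patch top view, before vs after
Q=proj("top",[box(x,y,.02) for x,y in((-.06,-.075),(.06,-.075),(.06,.075),(-.06,.075))]);m=np.zeros(b.shape[:2],np.uint8);cv2.fillConvexPoly(m,np.int32(Q),1)
t0=cv2.resize(cv2.imread('pics/top0.png'),(512,384),interpolation=3)
for im in(t0,b): print(np.median(im[m>0],0), im[m>0].std(0).round(1))
d=(cv2.absdiff(t0,b).max(2)>25)&(m>0);nn,_,s,c=cv2.connectedComponentsWithStats(d.astype(np.uint8));print(m.sum(),[(x[4],q.round()) for x,q in zip(s[1:],c[1:]) if x[4]>15])
E
```

```text
t: 15.45
tool_pos: [0.5426, -0.1143, 0.0892]
eef_rot: [-3.131, -0.002, 1.52]
contact_force: [-0.5, 0.7, -1.2]
gripper_width: 0.0682
grip_force: 12.0
t: 15.95
tool_pos: [0.5465, -0.1147, 0.0944]
eef_rot: [3.14, 0.0, 1.521]
contact_force: [-0.1, 0.4, -2.2]
gripper_width: 0.0683
grip_force: 4.5
15.95 [ 0.5465 -0.1147  0.0944] [3.14  0.    1.521] [-0.1  0.4 -2.2] 0.06832735867488007 4.499957284622269
1230
656.0 15 0.09 0.01
633.0 15 0.08 0
632.0 10 0.098 0.02
631.0 15 0.098 0.02
[ 80. 112. 142.] [11.8 17.4 22.6]
[ 87. 120. 152.] [15.2 22.2 29.1]
3841 [(np.int32(83), array([124., 188.])), (np.int32(51), array([146., 191.])), (np.int32(38), array([122., 206.])), (np.int32(70), array([123., 224.]))]
```

```bash
python3 -m jog '[60,0,0,8,0,60,0,0,14,0,60,0,0,18,0,60,0,0,21,0,60,0,0,24,0,60,0,0,26,0,60,0,0,26,0]'
python3 - <<'E'
from cupfit import *
st();o=observe()["tool_pos"]
n,r=cupfit(grab_frame("side"),o,phis=range(-16,40,4));print(n);[print(*i) for i in r[:4]]
E
```

```text
t: 16.75
tool_pos: [0.5471, -0.1152, 0.0682]
eef_rot: [3.139, 0.001, 1.521]
contact_force: [0.8, -0.6, 3.8]
gripper_width: 0.0682
grip_force: 4.5
16.75 [ 0.5471 -0.1152  0.0682] [3.139e+00 1.000e-03 1.521e+00] [ 0.8 -0.6  3.8] 0.0681516944847258 4.50008767553868
1168
590.0 12 0.098 0.03
586.0 16 0.09 0.02
582.0 16 0.08 0.01
575.0 12 0.08 0.02
```

```bash
python3 -m jog '[60,0,0,3,0,60,0,0,4,0,70,0,0,4,0,74,0,0,4,0,80,0,0,4,0,91,0,0,4,0,91,0,0,4,0,91,0,0,-20,0,91,0,0,-70,0,91,0,0,-110,0]'; python3 -m jog '[91,-40,0,-20,0,30,-80,-80,-40,0,0,-80,-160,-40,0,0,-80,-200,-40,0,0,-80,-200,-40,0,0,-80,-200,-40,0,0,-80,-200,-40,0,0,-80,-200,-40,0]'
python3 - <<'E'
from cupfit import *
st()
a=grab_frame("side");b=grab_frame("top");cv2.imwrite("pics/s8.png",a);cv2.imwrite("pics/t8.png",b)
f=lambda a,u,w:cv2.resize(a[max(u[1]-w,0):max(u[1]-w,0)+2*w,max(u[0]-w,0):max(u[0]-w,0)+2*w],(400,400),interpolation=2)
cv2.imwrite("pics/g8.png",np.hstack([f(a,proj("side",(.55,-.03,.07))[0].astype(int),90),f(b,proj("top",(.55,0.05,.07))[0].astype(int),85)]))
E
```

```text
t: 17.8
tool_pos: [0.5462, -0.1147, 0.1793]
eef_rot: [3.141, 0.0, 1.521]
contact_force: [0.7, -0.3, 0.3]
gripper_width: 0.0906
grip_force: 0.0
t: 18.6
tool_pos: [0.3435, -0.1849, 0.2179]
eef_rot: [3.14, 0.0, 1.52]
contact_force: [-0.5, 0.7, 0.6]
gripper_width: 0.0375
grip_force: 0.0
18.6 [ 0.3435 -0.1849  0.2179] [3.14 0.   1.52] [-0.5  0.7  0.6] 0.03752513826489997 0.0
```

View pics/g8.png

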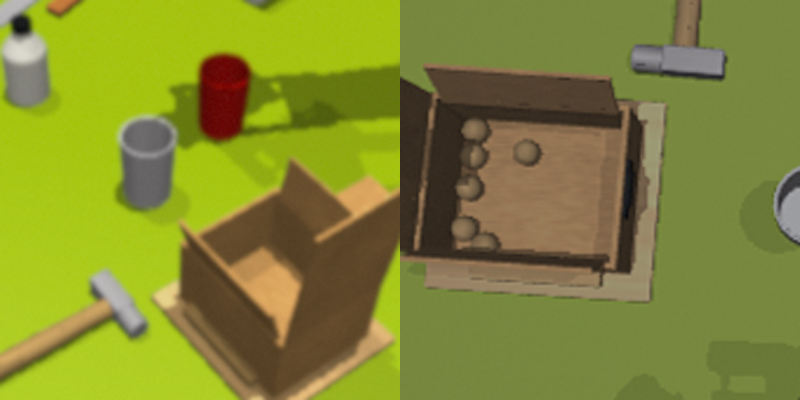

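The cup stands upright and empty at (147,165) in the left half. All six balls lie on the carton floor in the right half, and the flaps are unchanged. Next I fold the near flap with closed fingers.

Run:
```python
from h import *
go(box(-.118,0,.22),box(-.118,0,.135))
```

```text
x305 y87 z-2 turn0.0
x305 y87 z83 turn0.0
```

```bash
python3 -m jog '[0,50,14,-2,0,0,100,28,-2,0,0,150,42,-2,0,0,200,57,-2,0,0,250,71,-2,0,0,290,83,-2,0,0,305,87,5,0,0,305,87,35,0,0,305,87,70,0,0,305,87,83,0]' 20; python3 -m jog '[0,0,0,0,0,0,0,0,0,0]'
python3 - <<'E'
from h import *
st()
for x,z in((-90,135),(-50,135),(-40,120),(-30,105)):go(box(x/1e3,0,z/1e3))
E
```

```text
t: 19.7
tool_pos: [0.4433, 0.1165, 0.131]
eef_rot: [-3.136, 0.002, 1.523]
contact_force: [-0.8, 0.4, -0.4]
gripper_width: 0.0
grip_force: 0.0
t: 19.9
tool_pos: [0.4455, 0.1163, 0.1346]
eef_rot: [-3.142, 0.0, 1.521]
contact_force: [0.3, 0.4, 0.1]
gripper_width: 0.0005
grip_force: 0.0
19.9 [0.4455 0.1163 0.1346] [-3.142  0.     1.521] [0.3 0.4 0.1] 0.000455976697114874 0.0
x-1 y28 z-0 turn0.0
x-1 y68 z-0 turn0.0
x-1 y78 z15 turn0.0
x-1 y88 z30 turn0.0
```

```bash
python3 -m jog '[0,0,15,0,0,0,0,28,0,0,0,0,40,0,0,0,0,52,0,0,0,0,62,0,0,0,0,68,0,0,0,0,68,0,0]'; python3 -m jog '[0,0,3,4,0,0,0,6,9,0,0,0,9,14,0,0,0,12,18,0,0,0,14,21,0,0,0,14,21,0]'
```

```text
t: 20.6
tool_pos: [0.5137, 0.1121, 0.1345]
eef_rot: [3.141, 0.0, 1.52]
contact_force: [-1.5, 0.5, -1.0]
gripper_width: 0.0005
grip_force: 0.0
t: 21.2
tool_pos: [0.5264, 0.1114, 0.113]
eef_rot: [-3.141, 0.0, 1.521]
contact_force: [-0.8, 0.3, -0.4]
gripper_width: 0.0001
grip_force: 0.0
```

```bash
python3 -m jog '[0,0,2,3,0,0,0,4,6,0,0,0,6,9,0,0,0,6,9,0]'; python3 -m jog '[0,0,0,3,0,0,0,0,5,0,0,0,0,5,0]'
```

```text
t: 21.6
tool_pos: [0.5325, 0.1112, 0.1041]
eef_rot: [-3.141, 0.0, 1.521]
contact_force: [0.7, -0.1, -1.2]
gripper_width: 0.0004
grip_force: 0.0
t: 21.9
tool_pos: [0.5328, 0.1112, 0.0996]
eef_rot: [3.141, -0.0, 1.521]
contact_force: [0.7, 0.3, 0.5]
gripper_width: 0.0003
grip_force: 0.2
```

```bash
python3 -m jog '[0,0,0,2,0,0,0,0,3,0,0,0,0,3,0]'; python3 -m jog '[0,0,0,2,0,0,0,0,3,0,0,0,0,3,0]'
python3 - <<'E'
from h import *
b=grab_frame("side");cv2.imwrite("pics/s9.png",b);st()
E
```

```text
t: 22.2
tool_pos: [0.5326, 0.1113, 0.0966]
eef_rot: [3.141, 0.0, 1.521]
contact_force: [0.2, 0.3, 1.9]
gripper_width: 0.0004
grip_force: 0.4
t: 22.5
tool_pos: [0.5327, 0.1113, 0.0954]
eef_rot: [3.14, -0.0, 1.521]
contact_force: [-2.9, -0.5, 10.8]
gripper_width: 0.0002
grip_force: 5.8
22.55 [0.5327 0.1113 0.0954] [ 3.14  -0.     1.521] [-1.8 -0.3 11.3] 0.0005119119927309898 5.874530657893047
```

```bash
python3 -m jog '[0,0,0,-40,0,0,0,0,-90,0,0,0,20,-92,0,0,0,70,-92,0,0,0,115,-92,0,0,0,149,-92,0,0,0,149,-70,0,0,0,149,-40,0,0,0,149,-27,0,0,0,149,-27,0]'
python3 - <<'E'
from h import *
st()
for x,z in((118,122),(90,122),(50,122),(40,110),(30,96)):go(box(x/1e3,0,z/1e3))
E
```

```text
t: 23.55
tool_pos: [0.6793, 0.1035, 0.1178]
eef_rot: [-3.135, 0.001, 1.521]
contact_force: [-0.2, 0.4, -0.1]
gripper_width: 0.0006
grip_force: 0.0
23.55 [0.6793 0.1035 0.1178] [-3.135e+00  1.000e-03  1.521e+00] [-0.2  0.4 -0.1] 0.0005677770730119362 0.0
x0 y2 z-4 turn-0.0
x0 y-26 z-4 turn-0.0
x0 y-66 z-4 turn-0.0
x0 y-76 z8 turn-0.0
x0 y-86 z22 turn-0.0
```

```bash
python3 -m jog '[0,0,-14,-8,0,0,0,-28,-12,0,0,0,-40,-12,0,0,0,-52,-12,0,0,0,-62,-10,0,0,0,-66,-6,0,0,0,-72,-1,0,0,0,-76,5,0,0,0,-82,11,0,0,0,-86,16,0]'; python3 -m jog '[0,0,-2,3,0,0,0,-2,4,0,0,0,-2,4,0]'
```

```text
t: 24.55
tool_pos: [0.595, 0.108, 0.1037]
eef_rot: [-3.141, 0.0, 1.521]
contact_force: [1.2, -0.3, 1.3]
gripper_width: 0.0002
grip_force: 0.8
t: 24.85
tool_pos: [0.5927, 0.1081, 0.1]
eef_rot: [-3.14, 0.0, 1.521]
contact_force: [-0.5, -0.3, -0.4]
gripper_width: 0.0006
grip_force: 0.0
```

```bash
python3 -m jog '[0,0,0,2,0,0,0,0,4,0,0,0,0,4,0]'; python3 -m jog '[0,0,0,1,0,0,0,0,2,0,0,0,0,2,0]'
```

```text
t: 25.15
tool_pos: [0.5932, 0.1082, 0.0963]
eef_rot: [-3.141, 0.0, 1.521]
contact_force: [-0.7, -0.5, -1.2]
gripper_width: 0.0005
grip_force: 0.0
t: 25.45
tool_pos: [0.5934, 0.1082, 0.0957]
eef_rot: [3.141, -0.0, 1.521]
contact_force: [-2.3, -1.3, 5.7]
gripper_width: 0.0003
grip_force: 3.0
```

Run:
```python
from h import *
st()
for y,z in((0,.32),(150,.32),(150,.238)):go(box(0,y/1e3,z))
```

```text
25.45 [0.5934 0.1082 0.0957] [ 3.141 -0.     1.521] [-2.3 -1.3  5.7] 0.0002987641254142046 3.0070157701266
x0 y-30 z-224 turn-0.0
x150 y-30 z-224 turn-0.0
x150 y-30 z-142 turn-0.0
```

```bash
python3 -m jog '[0,0,-5,-50,0,0,0,-15,-100,0,0,0,-25,-150,0,0,0,-30,-200,0,0,0,-30,-226,0,0,20,-30,-228,0,0,70,-30,-228,0,0,120,-30,-226,0,0,160,-30,-225,0,0,160,-30,-225,0]'; python3 -m jog '[0,0,0,30,0,0,0,0,70,0,0,0,0,82,0,0,0,0,82,0]'
python3 - <<'E'
from h import *
st()
for y,z in((121,238),(102,238),(67,238),(33,225),(1,206),(-30,179),(-58,146),(-73,125),(-78,108)):go(box(0,y/1e3,z/1e3))
E
```

```text
t: 26.45
tool_pos: [0.5711, 0.2743, 0.318]
eef_rot: [-3.14, -0.001, 1.526]
contact_force: [0.6, 0.5, -1.0]
gripper_width: 0.0004
grip_force: 0.0
t: 26.85
tool_pos: [0.5706, 0.2685, 0.2357]
eef_rot: [-3.138, 0.002, 1.52]
contact_force: [-0.5, 0.8, 0.4]
gripper_width: 0.0002
grip_force: 0.0
26.85 [0.5706 0.2685 0.2357] [-3.138e+00  2.000e-03  1.520e+00] [-0.5  0.8  0.4] 0.00021127195813100261 0.0
x-38 y1 z-2 turn-0.0
x-57 y1 z-2 turn-0.0
x-92 y1 z-2 turn-0.0
x-126 y1 z11 turn-0.0
x-158 y1 z30 turn-0.0
x-189 y1 z57 turn-0.0
x-217 y1 z90 turn-0.0
x-232 y1 z111 turn-0.0
x-237 y1 z128 turn-0.0
```

```bash
python3 -m jog '[0,-20,0,-2,0,0,-38,0,-2,0,0,-57,0,-2,0,0,-75,0,-2,0,0,-92,0,-2,0,0,-109,0,4,0,0,-126,0,11,0,0,-142,0,20,0,0,-158,0,30,0,0,-158,0,30,0]'; python3 -m jog '[0,-10,0,8,0,0,-21,0,18,0,0,-31,0,27,0,0,-41,0,38,0,0,-50,0,49,0,0,-59,0,60,0,0,-59,0,60,0]'
```

```text
t: 27.85
tool_pos: [0.5623, 0.1092, 0.2055]
eef_rot: [-3.138, 0.002, 1.519]
contact_force: [0.6, 0.5, 0.1]
gripper_width: 0.0008
grip_force: 0.1
t: 28.55
tool_pos: [0.5594, 0.0512, 0.1457]
eef_rot: [-3.138, 0.002, 1.52]
contact_force: [-0.7, 0.0, 1.3]
gripper_width: 0.0006
grip_force: 0.2
```

```bash
python3 -m jog '[0,-6,0,8,0,0,-12,0,16,0,0,-16,0,22,0,0,-18,0,26,0,0,-18,0,26,0]'; python3 -m jog '[0,-1,0,4,0,0,-2,0,7,0,0,-2,0,9,0,0,-2,0,9,0]'
```

```text
t: 29.05
tool_pos: [0.5593, 0.0343, 0.121]
eef_rot: [-3.141, 0.001, 1.52]
contact_force: [-0.3, -0.1, 0.1]
gripper_width: 0.0004
grip_force: 0.3
t: 29.45
tool_pos: [0.5601, 0.033, 0.114]
eef_rot: [3.14, -0.0, 1.521]
contact_force: [-1.8, 1.4, 7.7]
gripper_width: 0.0005
grip_force: 3.8
```

Catch resistance has started (7.7 N). I press on in small steps.

```bash
python3 -m jog '[0,0,0,2,0,0,0,0,4,0,0,0,0,4,0]'; python3 -m jog '[0,0,0,2,0,0,0,0,4,0,0,0,0,4,0]'
python3 - <<'E'
from h import *
go(box(0,-.08,.1035))
E
```

```text
t: 29.75
tool_pos: [0.5605, 0.0327, 0.1097]
eef_rot: [3.139, 0.0, 1.521]
contact_force: [-0.1, 0.2, 5.9]
gripper_width: 0.0008
grip_force: 2.8
t: 30.05
tool_pos: [0.5594, 0.0327, 0.1043]
eef_rot: [-3.141, 0.0, 1.521]
contact_force: [-0.3, 0.5, -0.5]
gripper_width: 0.0008
grip_force: 0.0
x-3 y0 z1 turn-0.0
```

```bash
python3 -m jog '[0,0,0,1,0,0,0,0,2,0,0,0,0,2,0]'; python3 -m jog '[0,0,0,1,0,0,0,0,1,0]'
```

```text
t: 30.35
tool_pos: [0.5594, 0.0327, 0.1025]
eef_rot: [-3.141, 0.0, 1.521]
contact_force: [-0.8, -0.5, 2.4]
gripper_width: 0.0004
grip_force: 1.1
t: 30.55
tool_pos: [0.5596, 0.0327, 0.1018]
eef_rot: [3.141, 0.0, 1.521]
contact_force: [-0.3, -0.4, 4.4]
gripper_width: 0.0012
grip_force: 1.9
```

```bash
python3 -m jog '[0,0,0,-2,0,0,0,0,-40,0,0,0,0,-90,0,0,0,0,-130,0,0,-40,-30,-130,0,0,-80,-70,-130,0,0,-120,-110,-130,0,0,-160,-160,-130,0,0,-200,-200,-130,0,0,-200,-200,-130,0]'
python3 - <<'E'
from h import *
from scipy.optimize import least_squares
st()
for n in("side","top"):
    im=grab_frame(n);cv2.imwrite(f"pics/end_{n}.png",im)
    hsv=cv2.cvtColor(im,cv2.COLOR_BGR2HSV)
    # brown mask (carton) vs green table
    br=((hsv[...,0]<22)&(hsv[...,1]>50)).astype(np.uint8)
    for a in(0,.05,.15,.3,.6):
        p=P.copy();p[3]=a;p[4]=p[5]=0;L=model(p)[0]
        q=np.int32(proj(n,L).round());m=np.zeros_like(br);cv2.fillConvexPoly(m,q,1)
        e=np.float32(im)[...,2];print(n,a,"brown frac",round((m*br).sum()/m.sum(),3),"std",e[m>0].std().round(1))
    # what rises above shut lid: brown pixels in region of a 0.6 rad lid not covered by shut carton
    p=P.copy();p[3]=.6;A=np.zeros_like(br);cv2.fillConvexPoly(A,np.int32(proj(n,model(p)[0])),1)
    p[3]=0;B=np.zeros_like(br);cv2.fillConvexPoly(B,cv2.convexHull(np.int32(np.vstack([proj(n,model(p)[0]),proj(n,[box(x,y,0) for x in(-.09,.09) for y in(-.1,.1)])]))),1);B=cv2.dilate(B,np.ones((5,5)))
    r=(A>0)&(B==0);print(n,"open-lid-only px",r.sum(),"brown",(br[r]>0).sum())
E
```

```text
t: 31.55
tool_pos: [0.3471, -0.1578, 0.2314]
eef_rot: [-3.141, 0.0, 1.52]
contact_force: [-0.2, -0.2, 1.5]
gripper_width: 0.0003
grip_force: 0.0
31.55 [ 0.3471 -0.1578  0.2314] [-3.141  0.     1.52 ] [-0.2 -0.2  1.5] 0.0003433816939119451 0.0
side 0 brown frac 0.944 std 8.8
side 0.05 brown frac 0.892 std 13.5
side 0.15 brown frac 0.825 std 18.4
side 0.3 brown frac 0.739 std 22.7
side 0.6 brown frac 0.629 std 29.3
side open-lid-only px 1073 brown 0
top 0 brown frac 0.997 std 9.1
top 0.05 brown frac 0.991 std 8.5
top 0.15 brown frac 0.98 std 3.7
top 0.3 brown frac 0.963 std 4.9
top 0.6 brown frac 0.925 std 7.0
top open-lid-only px 216 brown 0
```

```bash
python3 - <<'E'
from h import *
a=cv2.imread('pics/s8.png');b=cv2.imread('pics/end_side.png')
s0=cv2.resize(cv2.imread('pics/side0.png'),(512,384),interpolation=3)
D=lambda x,y,c,r,h:[(cv2.absdiff(x,y).max(2)[v-r-10:v+r,u-r:u+r]>40).mean().round(3) for u,v in[proj("side",(*c,h))[0].astype(int)]]
print("cup",D(a,b,(.547,-.116),22,.05),"bottle",D(s0,b,(.558,-.384),20,.06),"tin",D(s0,b,(.756,-.279),20,.03),"mallet",D(s0,b,(.75,.0),35,.02))
E
python3 -c "from cell import *; print(sign_off())"
```

```text
cup [np.float64(0.049)] bottle [np.float64(0.0)] tin [np.float64(0.0)] mallet [np.float64(0.0)]
the job is handed in; nothing more can be done
None
```

I've handed the job in. All six balls are in the carton and the cup stands upright and empty. Both short flaps went in before the lid, which clicked and stayed shut. The bottle, hammer and tin are unmoved; peak contact was about 15 N and it took about 32 s.

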